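# Dock the stock terminal

### The arm

A 6-joint arm with a two-finger parallel gripper is mounted at the origin on a cart in front of the work surface, level with it; the furniture and walls round the work are solid. World frame = base frame: x ahead of the robot, y to its left, z up, the work surface at z = 0. Lengths are in m, angles in rad, forces in N, time in s.
With the tool pointing down it reaches from about 0.35 to 0.85 m from the base axis. Payload 8.1 kg.
Tool frame: the origin (TCP) lies on the mounting face of the last link; the fingertips stand 186 mm ahead of it and the grasp point (between the pads) lies 167 mm ahead of it (robot.finger_overhang is the distance from the TCP to the fingertips, in m); z points along the fingers, y is the line along which they close (so a half turn about z gives the same grasp; the last joint's range is limited). The gripper opens to 93 mm and grips with 3 to 60 N. Pads are 15 mm wide; open, the fingers measure 128 mm over their backs; the gripper's body (75 mm by 188 mm) begins 65 mm behind the grasp point.
Start: joints at [-1.382, 0.13, 1.488, -0, 1.523, -0.085], TCP at [0.162, -0.578, 0.405] pointing down, gripper open.
Joint ranges: [-2.96, 2.96], [-0.89, 2.26], [0.02, 2.5], [-1.34, 4.48], [0, 2.73], [-2.66, 2.66]. Speed limits (rad/s): [2.39, 2.39, 2.79, 3.14, 3.14, 3.14].

### API

Orientations are given as a rotation vector (axis times angle).
In Python, from plant import readout, read_camera, get_calibration, job, robot gives the robot as it stands.
- The arm moves only by the shell command python3 -m handwheel 'ROWS' [FORCE]. ROWS is JSON, a list of rows, each a list of 5 numbers: the shift along the world's x, y, z in cm, then the turn about the world's z in rad, then the closure, from 0 (fully open) to 1 (shut). In form: [[tx, ty, tz, spin, gripper], ...]. A call has 1 to 10 rows; each row shifts and turns the commanded pose from where the row before left it; what a row does not reach is not made up. A row lasts 1/8 s, in which the tool goes at most 62.5 mm and 10.7 degrees, less where a joint would pass 70% of its speed; a pose out of reach is approached as far as the arm can. A call is refused whole if a number of a shift passes 6.25 or a number of a turn 0.188, either way. A call with a gripper value outside its range is refused whole. The fingers move at their own pace and stop on an object; FORCE is the grip in N (left out, the last holds). Time passes only in rows, so rows that do not move let the fingers close. It gives the time, the measured TCP pose, the force, the opening and the grip force at its end, in the units of the state.
- readout.read_state(): the state, without advancing time (a new reading comes with each control period).
- read_camera(name): name is "scene" or "top"; returns the picture (384x512x3 uint8, red, green, blue); there is no depth.
- get_calibration(name): a dict with "fovy" (degrees; the focal length in pixels is half the picture's height over the tangent of half this angle, whatever the lens; pixels are square), "cx", "cy" (the principal point, pixels), "pose" (4x4, takes a point from camera to world coordinates). Camera axes: x right, y down, z forward; pixel columns grow to the right and rows downward; lengths in m; the calibration is good to about 2 mm. A picture is of the moment at which its call begins. get_calibration takes no time and is no camera call.
- job.close_job(): hands the job in; it is judged then, once.
The state is a dict: "t": time; "q": joint angles; "dq": joint speeds; "joint_torque": joint torques, N m; "tool_pos": TCP position; "orientation": TCP orientation; "force": force on the tool from outside, world axes, zero at the start; "wrist_torque": the same for the moment, N m; "opening": finger opening in m; "gripper_force": force on a finger pad.
Only numpy, scipy, OpenCV 4.12 (cv2) and the standard library are available. Lean on these libraries where they do the work, as an engineer would, in place of code of your own. Each camera call takes 0.05 s, during which the arm holds its last target. There are 200 camera calls.

### The job

Put the handheld stock terminal on charge without picking it up: nudge it along the desk into line with the charging dock, push it nose first into the dock until it is fully home against the sprung contacts, then swing the steel latch arm shut across behind its foot. Only push with the fingers, never grip or lift the terminal, leave everything else on the desk where it is, and finish with the hand clear.

Things in the scene. Friction and masses are not known exactly. Their poses are not given: they have to be found in the camera images.
- terminal: Handheld stock terminal lying on its back, loose: dark rounded block 150 x 76 x 28 mm, 0.3 to 0.45 kg, screen in the nose half, keypad in the foot half. Origin: centre of its underside; x axis along it to the nose (the end that goes in first), z up. It starts before the dock's mouth, nose towards the dock within 0.35 rad, 35 to 60 mm off the dock's centre line on the latch side (dock +y).
- nose (a point): Middle of the terminal's nose end, at desk level, 75 mm along the terminal's x axis from its origin.
- dock: Black dock screwed to the desk, open underneath: the terminal slides on the desk. Origin: on the desk, where a home terminal's origin comes to lie (its foot at x = -75 mm). x axis: the way in; robot on the -y side. Cheeks 21 mm high, inner faces at y = +-40 mm from x = -35 mm to the head; before them flares open to 108 mm at x = -70 mm. Head 34 mm high, 104 wide, stop face x = 75, end x = 121 mm.
- dock_contact (a joint): How far the sprung contact bar in the middle of the dock's head is pressed in, m: 0 free (it stands 5 mm proud of the stop face), 0.005 with the terminal fully home. About 0.7 N presses it home; the terminal's friction on the desk holds it there when let go.
- dock_latch (a joint): Angle of the latch arm about its upright pivot, rad: 0 shut (arm across the mouth behind the foot, at its end stop), growing as it swings away from the dock and round to the outside; starts 2.0 to 2.4, limit 2.7. At angle a the arm points from the pivot along (-sin a, -cos a) in the dock's x, y. Stiff: 0.7 N at 50 mm from the pivot moves it; it stays where it is left.
- latch_hinge (a point): The latch's pivot axis, at mid-height of the arm (15 mm above the desk): dock x = -88 mm, y = +70 mm. The pivot boss is 10 mm in radius and 24 mm high; a bracket 10 mm high joins it to the cheek (dock x -94 to -30 mm, y 65 to 77 mm).
- latch_tip (a point): Centre of the rubber end of the latch arm, 82 mm from the pivot, at mid-height. The arm is a steel bar 10 mm thick, from 9 to 22 mm above the desk, its end 12 mm thick, set 5 mm off the pivot towards the dock when shut; it reaches 94 mm from the pivot. Shut, its face stands within 2 mm of the foot of a home terminal.
- clips_box: Small orange carton 50 x 72 x 20 mm beyond the dock, to be left alone. Origin under its centre.
- note_block: Yellow block of sticky notes 77 x 77 x 33 mm, beyond the work or at the left, to be left alone. Origin under its centre.
- label_roll_2: White roll of labels standing upright, 60 mm across, 40 mm high, beyond the work or at the left, to be left alone. Origin under its centre.
- mouse: Black computer mouse 108 x 60 x 39 mm at the left of the desk, to be left alone. Origin under its centre.
- marker: Marker pen 135 mm long, 17 mm thick, near the front edge of the desk, to be left alone. Origin under its centre.
- stapler: Stapler 36 x 146 x 50 mm on the right, to be left alone. Origin under its centre.

How it is judged:
On the way:
1. the terminal is fully home in the dock, on its contacts, with the latch still open (x of terminal in the frame of dock above -0.004 m and y of terminal in the frame of dock between -0.006 and 0.006 m and angle between the x axis of terminal and the x axis of dock, either way round below 0.07 rad and x of nose in the frame of dock above 0.06 m and value of joint dock_contact above 0.0025 m and value of joint dock_latch above 0.6 rad), for 0.2 s.
At the end, for the whole second after the job is handed in: The terminal lies flat and still in the dock, nose in, within 4 mm of the head's stop and 6 mm of the centre line, in line within 0.07 rad, its contact bar pressed in at least 2.5 mm, and the latch arm is shut behind it (within 0.10 rad) (x of terminal in the frame of dock above -0.004 m and y of terminal in the frame of dock between -0.006 and 0.006 m and angle between the x axis of terminal and the x axis of dock, either way round below 0.07 rad and x of nose in the frame of dock above 0.06 m and value of joint dock_contact above 0.0025 m and value of joint dock_latch below 0.1 rad and linear speed of terminal below 0.01 m/s and height (world z) of terminal below 0.004 m and angle between terminal's own z axis and vertical below 0.05 rad); the robot touches nothing.
It fails at once if the terminal is lifted or tipped (height (world z) of terminal above 0.01 m or angle between terminal's own z axis and vertical above 0.15 rad).
It fails at once if something else on the desk is moved more than 20 mm (distance of any of clips_box, note_block, label_roll_2, mouse, marker, stapler from where it was at the start of the episode above 0.02 m).
It also fails if it takes over 64 s, if anything falls off the work surface, if the arm or the gripper's body presses on something with over 40 N, if the wrist force passes 120 N, or if a joint passes its speed limit or range.

## Working session

There is one attempt and no reset: what is moved stays moved. The work goes in short steps, Python scripts to look and compute and a shell command to move; the robot and the scene stay as the last step left them, time stands still between calls to the robot, and variables do not carry over. Pictures are saved under pics/ and viewed, at most 12 in all, crops included, and the job is handed in when it is done.

```bash
mkdir -p pics; ls
python3 - <<'E'
from plant import readout, read_camera, get_calibration, job, robot
import cv2,numpy as np
for n in("scene","top"):
    im=read_camera(n); cv2.imwrite(f"pics/{n}0.png",im[:,:,::-1])
    c=get_calibration(n); print(n,c["fovy"],c["cx"],c["cy"],np.round(c["pose"],4).tolist())
s=readout.read_state();print(s["t"],s["tool_pos"],s["orientation"],s["opening"])
E
```

```text
pics
scene 53.64284627369487 250.7135428073959 190.68631669775115 [[0.0068, -0.509, 0.8607, -0.6912], [-0.9998, 0.0139, 0.0162, -0.0148], [-0.0202, -0.8606, -0.5088, 0.7755], [0.0, 0.0, 0.0, 1.0]]
top 46.41103373751105 259.0401019114918 190.63913584545176 [[-0.0296, -0.9926, 0.118, 0.4145], [-0.9995, 0.0302, 0.0035, 0.0085], [-0.007, -0.1178, -0.993, 1.323], [0.0, 0.0, 0.0, 1.0]]
0.1 [ 0.16220344 -0.57745533  0.40378254] [-3.11055496e+00 -4.28489417e-01  1.65200724e-04] 0.09289448208663058
```

View pics/scene0.png

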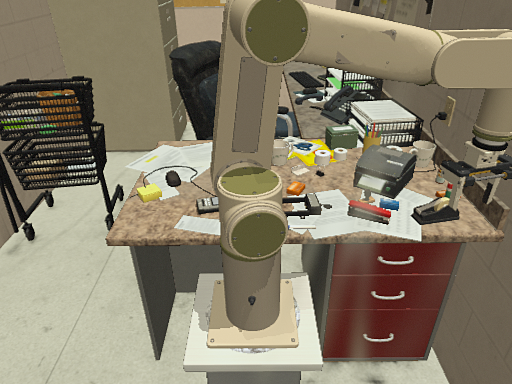

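View pics/top0.png

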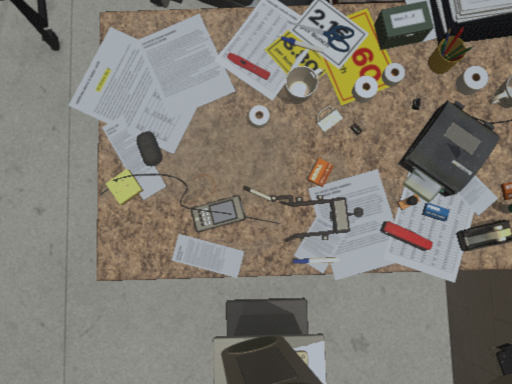

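The top view shows the terminal near (217,213), the dock at about (285–350, 197–238) with its head at (340,215), and the latch arm from about (283,199) to (247,190). I'll enlarge that area.

```bash
cat > h.py <<'E'
import numpy as np,cv2
from plant import read_camera,get_calibration
def ray(n,u,v,z):
    c=get_calibration(n);f=192/np.tan(np.radians(c["fovy"]/2));P=np.array(c["pose"])
    d=P[:3,:3]@[(u-c["cx"])/f,(v-c["cy"])/f,1];o=P[:3,3]
    return (o+d*(z-o[2])/d[2])[:2]
def proj(n,p):
    c=get_calibration(n);f=192/np.tan(np.radians(c["fovy"]/2));P=np.array(c["pose"])
    q=P[:3,:3].T@(np.array(p)-P[:3,3]);return c["cx"]+f*q[0]/q[2],c["cy"]+f*q[1]/q[2]
def crop(n,x0,x1,y0,y1,k,name,im=None):
    if im is None: im=read_camera(n)[:,:,::-1]
    cv2.imwrite("pics/"+name,cv2.resize(im[y0:y1,x0:x1],None,fx=k,fy=k,interpolation=cv2.INTER_CUBIC))
E
python3 - <<'E'
from h import *
crop("top",185,375,160,270,4.2,"c1.png",cv2.imread("pics/top0.png"))
crop("scene",185,345,170,240,5,"c2.png",cv2.imread("pics/scene0.png"))
E
```

```text
(no output)
```

View pics/c1.png

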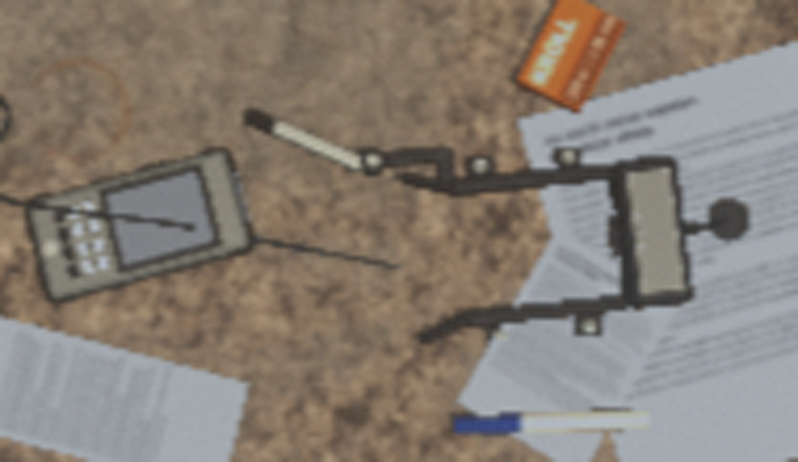

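View pics/c2.png

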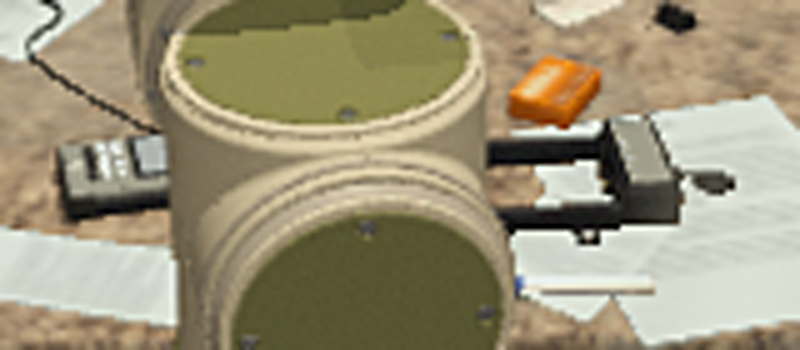

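The crops show these corners:
- **c1 (top):** terminal top at (28,208), (225,150), (250,248), (58,300). Head top at (620,163), (677,160), (690,298), (632,303). Pivot boss at (372,161), latch tip at (258,120).
- **c2 (scene):** head corner at (652,117), terminal foot and near edge at about (60,150) to (68,190).

Run:
```python
from h import *
T=lambda p:(185+(p[0]+.5)/4.2-.5,160+(p[1]+.5)/4.2-.5)
S=lambda p:(185+(p[0]+.5)/5-.5,170+(p[1]+.5)/5-.5)
def tri(a,b):
    A=[];B=[]
    for n,(u,v) in(("top",a),("scene",b)):
        c=get_calibration(n);P=np.array(c["pose"]);d=np.r_[ray(n,u,v,0),0]-P[:3,3];d/=np.linalg.norm(d)
        M=np.eye(3)-np.outer(d,d);A.append(M);B.append(M@P[:3,3])
    return np.linalg.lstsq(np.vstack(A),np.hstack(B),rcond=None)[0]
print("head far right",tri(T((677,160)),S((652,117))),"near right",tri(T((690,298)),S((680,180))))
print("term foot far",tri(T((28,208)),S((62,148))),"foot near",tri(T((58,300)),S((68,185))))
H=[ray("top",*T(p),.034) for p in((620,163),(677,160),(690,298),(632,303))]
t=[ray("top",*T(p),.028) for p in((28,208),(225,150),(250,248),(58,300))]
print("head",np.round(H,4).tolist(),"term",np.round(t,4).tolist())
H=np.array(H);t=np.array(t)
d=(H[1]-H[0])+(H[2]-H[3]);lat=(H[0]-H[3])+(H[1]-H[2])
# x axis = right of image ; y axis = rot +90
a1=np.arctan2(lat[1],lat[0])-np.pi/2
a2=np.arctan2(d[1],d[0])
print("dims",np.linalg.norm(H[0]-H[3]),np.linalg.norm(H[1]-H[0]),"ang",a1,a2)
x=np.array([np.cos(a1),np.sin(a1)]);y=np.array([-x[1],x[0]])
o=H.mean(0)-x*.098;print("dock",o,x,y)
D=lambda p:np.array([(p-o)@x,(p-o)@y]).round(4)
tt=t[1]-t[0]+t[2]-t[3];c=t.mean(0)
print("dims t",np.linalg.norm(t[1]-t[0]),np.linalg.norm(t[3]-t[0]),"c in dock",D(c),"ang rel",np.arctan2(tt@y,tt@x),c)
for nm,p,z in(("boss",(372,161),.024),("tip",(258,120),.022),("cheek+ out end",(402,180),.021),("cheek- end",(425,338),.021),("cheekhead+ inner",(612,182),.021),("cheek- inner",(625,298),.021)):
    q=ray("top",*T(p),z);print(nm,q,D(q))
```

```text
head far right [ 0.53946586 -0.23551118  0.03414246] near right [ 0.44454008 -0.24024415  0.03854335]
term foot far [0.52053341 0.21107932 0.02528493] foot near [0.45586371 0.19380779 0.03362174]
head [[0.5385, -0.1978], [0.5394, -0.237], [0.4447, -0.2409], [0.4424, -0.2013]] term [[0.5203, 0.211], [0.5564, 0.074], [0.4881, 0.0584], [0.4564, 0.1911]]
dims 0.09614281369996062 0.039257307336037925 ang -1.5321594676534238 -1.531526614811693
dock [ 0.48747422 -0.12131391] [ 0.03862725 -0.99925369] [0.99925369 0.03862725]
dims t 0.1417026643058751 0.06694392647712198 c in dock [-0.2541  0.0276] ang rel 0.20784978007748103 [0.50528536 0.13364442]
boss [ 0.54609205 -0.02761523] [-0.0914  0.0622]
tip [0.57741462 0.05078979] [-0.1685  0.0965]
cheek+ out end [ 0.53250653 -0.04808183] [-0.0714  0.0478]
cheek- end [ 0.42301015 -0.06004708] [-0.0637 -0.062 ]
cheekhead+ inner [ 0.52670607 -0.19366246] [0.0738 0.0364]
cheek- inner [ 0.44629852 -0.19872729] [ 0.0758 -0.0441]
```

Run:
```python
from h import *
im=cv2.imread("pics/top0.png");g=cv2.cvtColor(im,cv2.COLOR_BGR2GRAY).astype(float)
def cheek(us,v0,v1,z):
    P=[]
    for u in us:
        col=np.clip(75-g[v0:v1,u],0,None)
        if col.sum()>20: P.append(ray("top",u,(col*np.arange(v0,v1)).sum()/col.sum(),z))
    P=np.array(P);k=np.polyfit(P[:,1],P[:,0],1);r=P[:,0]-np.polyval(k,P[:,1]);k=np.polyfit(P[abs(r)<.004,1],P[abs(r)<.004,0],1)
    return k,abs(r).max(),len(P)
kf=cheek(range(299,328),194,210,.018);kn=cheek(range(306,332),226,242,.018)
print(kf,kn)
for nm,k in(("far",kf[0]),("near",kn[0])):print(nm,np.polyval(k,-.03),np.polyval(k,-.19),np.arctan2(-1,-k[0]))
```

```text
(array([-0.06740792,  0.52187776]), np.float64(0.005793404676855185), 29) (array([-0.04810658,  0.43230974]), np.float64(0.0031372764815651433), 24)
far 0.5238999976434049 0.5346852645213911 -1.5034902280103781
near 0.4337529366403749 0.44144998944796354 -1.5227268054094902
```

```bash
python3 -m handwheel '[[2.6,4.5,0,-0.03,0.25],[2.6,4.5,0,-0.03,0.25],[2.6,4.5,0,-0.03,0.25],[2.6,4.5,0,-0.03,0.25],[2.6,4.5,0,-0.03,0.25],[2.6,4.5,0,-0.03,0.25],[2.6,4.5,0,-0.03,0.25],[2.6,4.5,0,0,0.25],[2.6,4.5,0,0,0.25],[2.6,4.5,0,0,0.25]]' 10
```

```text
t: 1.35
tool_pos: [0.4227, -0.126, 0.4045]
orientation: [-3.14, -0.1, 0.0]
force: [1.1, -0.4, 0.3]
opening: 0.0698
gripper_force: 0.0
```

```bash
cat >> h.py <<'E'
from plant import readout
from scipy.spatial.transform import Rotation as R
O=np.array([.4840,-.1214]);A=-1.51
X=np.array([np.cos(A),np.sin(A)]);Y=np.array([-X[1],X[0]])
def D(p): p=np.array(p)[:2]-O; return np.array([p@X,p@Y])
def W(x,y): return O+x*X+y*Y
def st():
    s=readout.read_state();y=R.from_rotvec(s["orientation"]).as_matrix()[:,1]
    print("t %.2f"%s["t"],"pos",np.round(s["tool_pos"],4),"dock mm",np.round(D(s["tool_pos"])*1e3,1),"tooly-dockx",round((np.arctan2(y[1],y[0])-A+1.57)%np.pi-1.57,3),"F",np.round(s["force"],1),"q",np.round(s["q"],2),"open",round(s["opening"],3))
    return s
E
python3 -c "
from h import *
s=st();print((W(-.260,.1125)-s['tool_pos'][:2])*100)"
```

```text
t 1.35 pos [ 0.4227 -0.126   0.4045] dock mm [  0.8 -61.5] tooly-dockx 0.003 F [ 1.1 -0.4  0.3] q [-0.41 -0.31  1.91 -0.    1.55  1.1 ] open 0.07
[15.78291791 27.09268715]
```

```bash
python3 -m handwheel '[[2.6,4.5,0,0,0.25],[2.6,4.5,0,0,0.25],[2.6,4.5,0,0,0.25],[2.6,4.5,0,0,0.25],[2.6,4.5,0,0,0.25],[2.6,4.5,0,0,0.25],[0.2,0.1,0,0,0.25],[0,0,-5,0,0.25],[0,0,-5,0,0.25],[0,0,-5,0,0.25]]'; python3 -c "
from h import *
s=st();print((W(-.260,.1125)-s['tool_pos'][:2])*100)
crop('top',165,345,140,260,4,'c3.png')"
```

```text
t: 2.6
tool_pos: [0.5798, 0.1426, 0.2532]
orientation: [3.14, 0.099, -0.0]
force: [0.1, 0.2, 0.3]
opening: 0.0698
gripper_force: 0.0
t 2.60 pos [0.5798 0.1426 0.2532] dock mm [-257.7  111.7] tooly-dockx 0.003 F [0.1 0.2 0.3] q [ 0.16  0.24  1.65 -0.    1.25  1.66] open 0.07
[0.06987242 0.23907385]
```

View pics/c3.png

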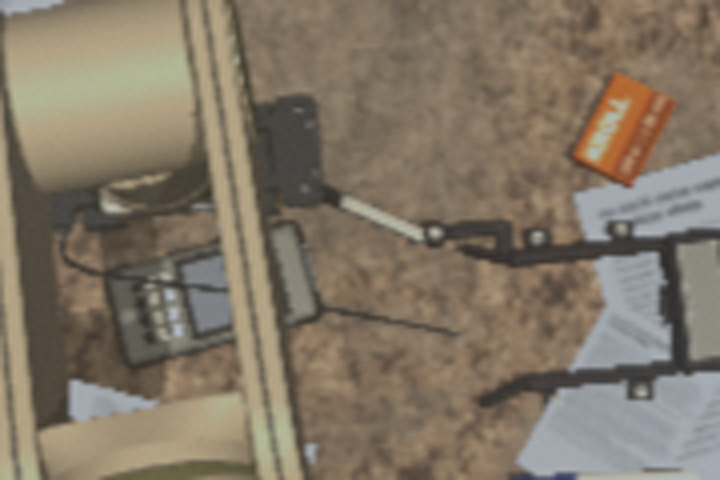

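The hand (270–320, 95–205) sits beyond the terminal's far side and clear of the latch tip at (325,190). I'll go down and push sideways.

```bash
python3 -m handwheel '[[0,0.2,-3,0,0.25],[0,0,-2.9,0,0.25],[-1,-0.06,0,0,0.25],[-0.7,-0.04,0,0,0.25],[-0.7,-0.04,0,0,0.25],[-0.7,-0.04,0,0,0.25],[-0.7,-0.04,0,0,0.25],[-0.7,-0.04,0,0,0.25],[-0.7,-0.04,0,0,0.25],[-0.7,-0.04,0,0,0.25]]'; python3 -c "
from h import *
s=st();print((W(-.260,.0455)-s['tool_pos'][:2])*100)"
```

```text
t: 3.9
tool_pos: [0.5216, 0.1422, 0.1966]
orientation: [-3.139, -0.1, -0.004]
force: [5.4, 0.8, 4.8]
opening: 0.0696
gripper_force: 2.7
t 3.90 pos [0.5216 0.1422 0.1966] dock mm [-260.8   53.6] tooly-dockx 0.003 F [5.4 0.8 4.8] q [0.17 0.18 1.84 0.   1.12 1.68] open 0.07
[-0.79869191 -0.13055018]
```

```bash
python3 -m handwheel '[[0,0,0,0,0.25],[0,0,0,0,0.25]]'
python3 - <<'E'
from h import *
im=read_camera("top")[:,:,::-1]; crop("top",165,345,140,260,4,"c4.png",im); st()
E
```

```text
t: 4.15
tool_pos: [0.5211, 0.1421, 0.1956]
orientation: [-3.14, -0.1, 0.001]
force: [2.1, 1.5, 2.3]
opening: 0.0693
gripper_force: 1.4
t 4.20 pos [0.5211 0.1421 0.1955] dock mm [-260.7   53.1] tooly-dockx 0.003 F [2.2 0.7 1.6] q [0.17 0.18 1.84 0.   1.12 1.68] open 0.07
```

View pics/c4.png

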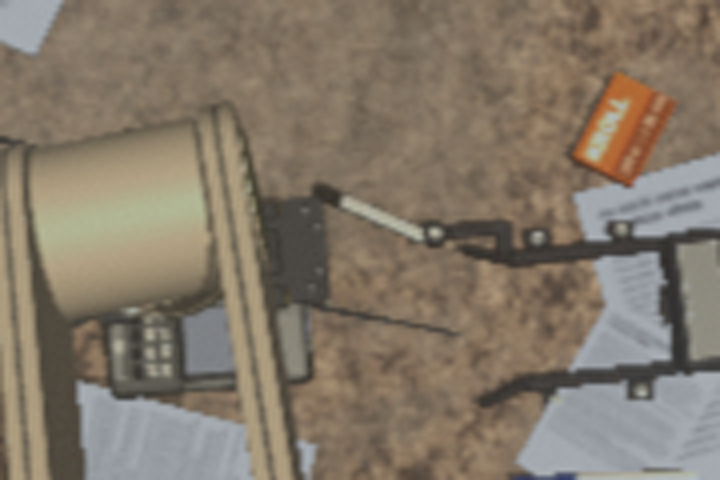

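```bash
python3 -m handwheel '[[-0.4,-0.02,0,0,0.25],[-0.4,-0.02,0,0,0.25],[0,0,0,0,0.25],[1.5,0.1,0,0,0.25],[0.5,0,4,0,0.25],[0,0,4,0,0.25],[0,0,2,0.18,0.8],[-2.5,2,0,0.18,0.8],[-2.5,3,0,0.18,0.8],[-2,3,0,0.18,0.8]]'; python3 -m handwheel '[[0,2,0,0.18,0.8],[0,0,0,0.18,0.8],[0,0,0,0.18,0.8],[0,0,0,0.18,0.8],[0,0,0,0.13,0.8],[0,0,0,0,0.8]]'
python3 - <<'E'
from h import *
s=st();print((W(-.36,.0)-s['tool_pos'][:2])*100)
im=read_camera("top")[:,:,::-1]; crop("top",165,345,140,260,4,"c5.png",im)
E
```

```text
t: 5.45
tool_pos: [0.4616, 0.2229, 0.2947]
orientation: [-2.9, -1.208, 0.005]
force: [0.2, -0.2, -0.3]
opening: 0.0345
gripper_force: 0.0
t: 6.2
tool_pos: [0.4626, 0.2423, 0.2948]
orientation: [-2.15, -2.289, 0.004]
force: [-0.3, -0.2, 0.8]
opening: 0.0188
gripper_force: 0.0
t 6.20 pos [0.4626 0.2423 0.2948] dock mm [-364.4    0.7] tooly-dockx -1.569 F [-0.3 -0.2  0.8] q [0.38 0.   1.83 0.   1.31 0.32] open 0.019
[-0.04401585 -0.43894743]
```

View pics/c5.png

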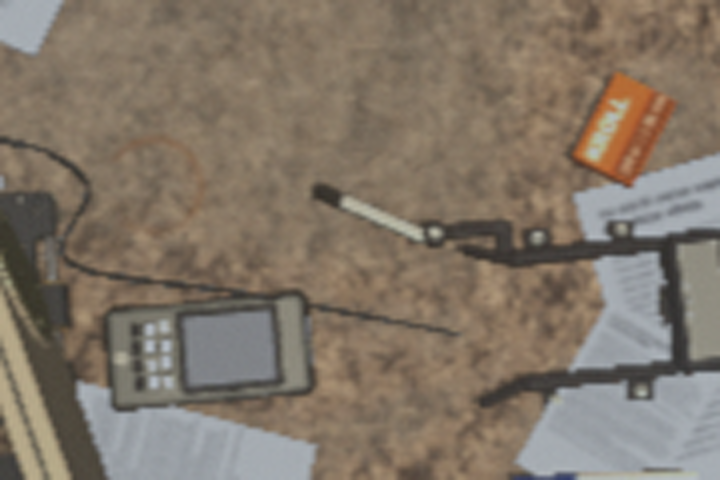

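The terminal lies straight, with corners at (107,310), (303,293), (315,388), (117,408), and the hand is behind its foot. I'll check its pose.

Run:
```python
from h import *
T=lambda p:(165+(p[0]+.5)/4-.5,140+(p[1]+.5)/4-.5)
t=np.array([D(ray("top",*T(p),.026)) for p in((107,310),(303,293),(315,388),(117,408))])
d=t[1]-t[0]+t[2]-t[3];print(t.round(4).tolist(),t.mean(0),np.arctan2(d[1],d[0]))
```

```text
[[-0.3313, 0.0334], [-0.1888, 0.0328], [-0.186, -0.0362], [-0.3293, -0.0376]] [-0.25882918 -0.00189203] 0.0027104461836729545
```

```bash
python3 -m handwheel '[[0,0,-5,0,0.8],[0,0,-5.1,0,0.8],[0.06,-1,0,0,0.8],[0.1,-1.6,0,0,0.8],[0.1,-1.6,0,0,0.8],[0.1,-1.6,0,0,0.8],[0.1,-1.6,0,0,0.8],[0.1,-1.6,0,0,0.8],[0.1,-1.6,0,0,0.8],[0,0,0,0,0.8]]'
python3 - <<'E'
from h import *
s=st()
im=read_camera("top")[:,:,::-1]; crop("top",185,365,140,260,4,"c6.png",im)
E
```

```text
t: 7.5
tool_pos: [0.4704, 0.1351, 0.1957]
orientation: [2.152, 2.287, 0.001]
force: [-0.5, 0.1, -0.1]
opening: 0.0184
gripper_force: 0.0
t 7.50 pos [0.4704 0.1351 0.1957] dock mm [-256.8    2. ] tooly-dockx 1.571 F [-0.5  0.1 -0.1] q [ 0.18  0.05  1.98 -0.    1.11  0.11] open 0.018
```

View pics/c6.png

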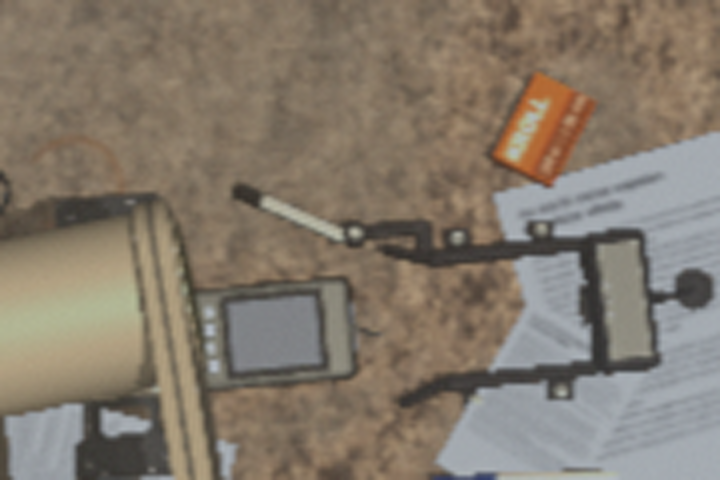

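The terminal's nose spans rows 278–380 at column 352, centred on the dock mouth (cheek ends at (385,250) and (405,402)). I'll keep pushing.

```bash
python3 -m handwheel '[[0.08,-1.5,0,0,0.8],[0.08,-1.5,0,0,0.8],[0.08,-1.5,0,0,0.8],[0.08,-1.5,0,0,0.8],[0.08,-1.5,0,0,0.8],[0.08,-1.5,0,0,0.8],[0.08,-1.5,0,0,0.8],[0.08,-1.5,0,0,0.8],[0.08,-1.2,0,0,0.8],[0,0,0,0,0.8]]'; python3 -c "
from h import *
st()"
```

```text
t: 8.8
tool_pos: [0.4769, 0.0034, 0.1946]
orientation: [2.151, 2.289, -0.002]
force: [0.8, -0.3, 0.0]
opening: 0.0185
gripper_force: 0.0
t 8.80 pos [0.4769 0.0034 0.1946] dock mm [-125.     0.5] tooly-dockx -1.57 F [ 0.8 -0.3  0. ] q [-0.1   0.02  2.02 -0.    1.11 -0.16] open 0.018
```

```bash
python3 -m handwheel '[[0.06,-1,0,0,0.8],[0.06,-1,0,0,0.8],[0.06,-1,0,0,0.8],[0.05,-0.5,0,0,0.8],[0,0,0,0,0.8]]'; python3 -m handwheel '[[0.02,-0.3,0,0,0.8],[0.02,-0.3,0,0,0.8],[0,0,0,0,0.8]]';python3 -c "
from h import *
st()"
```

```text
t: 9.43
tool_pos: [0.4794, -0.0311, 0.1947]
orientation: [2.151, 2.289, -0.0]
force: [-0.3, 0.2, 0.1]
opening: 0.0187
gripper_force: 0.0
t: 9.8
tool_pos: [0.4797, -0.0361, 0.1948]
orientation: [-2.15, -2.29, -0.001]
force: [-1.2, 5.8, 1.7]
opening: 0.0186
gripper_force: 2.5
t 9.80 pos [ 0.4797 -0.0361  0.1948] dock mm [-85.4   0.9] tooly-dockx -1.568 F [-1.2  5.8  1.7] q [-0.18  0.03  2.    0.    1.11 -0.25] open 0.019
```

```bash
python3 -m handwheel '[[0.01,-0.2,0,0,0.8],[0,0,0,0,0.8]]'; python3 -m handwheel '[[0.01,-0.2,0,0,0.8],[0,0,0,0,0.8]]';python3 -c "
from h import *
st()"
```

```text
t: 10.05
tool_pos: [0.4798, -0.0368, 0.1948]
orientation: [-2.148, -2.288, -0.004]
force: [-1.6, 14.9, 4.6]
opening: 0.0188
gripper_force: 7.5
t: 10.3
tool_pos: [0.4798, -0.0374, 0.1948]
orientation: [-2.146, -2.287, -0.007]
force: [-2.1, 25.2, 7.6]
opening: 0.0184
gripper_force: 12.5
t 10.30 pos [ 0.4798 -0.0374  0.1948] dock mm [-84.1   0.9] tooly-dockx -1.568 F [-2.1 25.2  7.6] q [-0.19  0.03  2.    0.01  1.11 -0.25] open 0.018
```

The force climbs steeply to 25 N, so the terminal is hard against the stop. I'll back off and check.

```bash
python3 -m handwheel '[[0,0.3,0,0,0.8],[0,0.3,0,0,0.8],[-0.06,1,0,0,0.8],[-0.1,2,0,0,1],[0,2,4,0,1],[0,4,5,0,1],[0,4,0,0,1],[3,4,0,0,1],[4,4,0,0,1],[4,0,0,0,1]]'
python3 - <<'E'
from h import *
s=st()
im=read_camera("top")[:,:,::-1];cv2.imwrite("pics/top7.png",im); crop("top",225,365,170,260,5.5,"c7.png",im)
E
```

```text
t: 11.55
tool_pos: [0.589, 0.1779, 0.2836]
orientation: [2.146, 2.294, 0.001]
force: [-0.6, -0.7, 0.4]
opening: 0.0008
gripper_force: 0.0
t 11.55 pos [0.589  0.1779 0.2836] dock mm [-292.3  123. ] tooly-dockx -1.565 F [-0.6 -0.7  0.4] q [0.21 0.26 1.57 0.   1.31 0.14] open 0.001
```

View pics/c7.png

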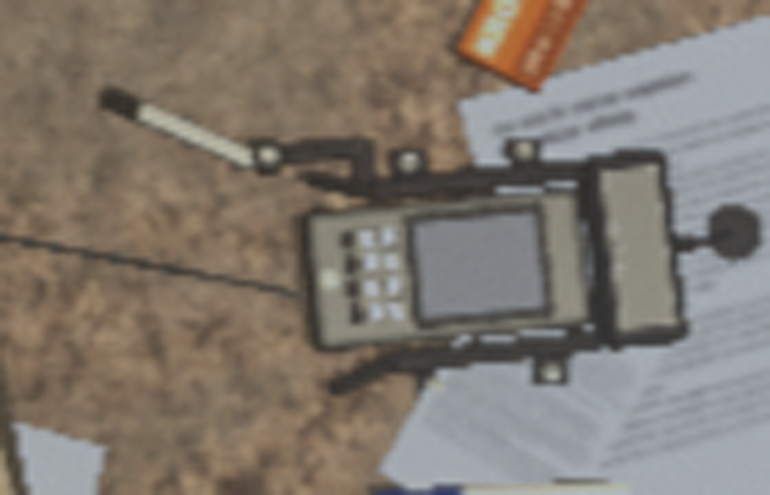

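The terminal is seated: its nose meets the head at column 585–600. The latch boss is at (268,155) and its tip at (118,100). Next I'll plan the latch arc.

```bash
cat > arc.py <<'E'
from h import *
P=np.array([-.088,.070])+[-.0025,-.001]
def F(a,r=.060,g=0):
    u=np.array([-np.sin(a),-np.cos(a)]);n=np.array([np.cos(a),-np.sin(a)])
    return W(*(P+r*u-(.0075+g)*n))
E
python3 - <<'E'
from arc import *
T=lambda p:(225+(p[0]+.5)/5.5-.5,170+(p[1]+.5)/5.5-.5)
b=D(ray("top",*T((268,155)),.024));t=D(ray("top",*T((118,100)),.022));v=t-b
print("boss",b,"tip",t,"a",np.arctan2(-v[0],-v[1]),np.linalg.norm(v))
f=np.array([D(ray("top",*T(p),.026)) for p in((307,215),(322,345))]);print("foot",f)
s=st()
print("to start",(F(2.1,g=.02)-s["tool_pos"][:2])*100)
E
```

```text
boss [-0.08941878  0.06816569] tip [-0.16609512  0.10493265] a 2.0179168022442346 0.08503569777683657
foot [[-0.07199378  0.03442006]
 [-0.07071437 -0.03428549]]
t 11.60 pos [0.5924 0.176  0.283 ] dock mm [-290.3  126.3] tooly-dockx -1.567 F [-3.8 -2.9  0.9] q [ 0.21  0.26  1.57 -0.    1.31  0.14] open 0.001
to start [  0.65998657 -16.17900591]
```

```bash
python3 -m handwheel '[[0.7,-3,0,-0.187,1],[0,-3,0,-0.187,1],[0,-3,0,-0.187,1],[0,-3,0,-0.187,1],[0,-2,0,-0.187,1],[0,-2.2,0,-0.187,1],[0,0,0,-0.187,1],[0,0,0,-0.187,1],[0,0,0,-0.187,1],[0,0,0,-0.187,1]]'; python3 -m handwheel '[[0,0,0,-0.187,1],[0,0,0,0,1]]'
python3 - <<'E'
from arc import *
s=st();p=s["tool_pos"][:2]
print("start corr",(F(2.1,g=.02)-p)*100,"contact",(F(2.08)-F(2.1,g=.02))*100)
a=np.r_[np.arange(2.08,.1,-.18),0.0];
for i in range(1,len(a)):print(round(a[i],2),np.round((F(a[i])-F(a[i-1]))*100,2))
E
```

```text
t: 12.85
tool_pos: [0.5953, 0.0127, 0.2834]
orientation: [3.118, -0.38, -0.0]
force: [-0.5, -0.3, -0.6]
opening: 0.0004
gripper_force: 0.0
t: 13.1
tool_pos: [0.5953, 0.0127, 0.2834]
orientation: [3.072, -0.658, -0.0]
force: [-1.2, -0.6, -0.1]
opening: 0.0005
gripper_force: 0.0
t 13.10 pos [0.5953 0.0127 0.2834] dock mm [-127.1  119.2] tooly-dockx -0.483 F [-1.2 -0.6 -0.1] q [-0.06  0.21  1.63 -0.    1.31  1.93] open 0.001
start corr [0.37160566 0.15637238] contact [-1.88554842  0.96948422]
1.9 [-0.96  0.5 ]
1.72 [-1.04  0.32]
1.54 [-1.08  0.13]
1.36 [-1.09 -0.06]
1.18 [-1.06 -0.26]
1.0 [-0.99 -0.44]
0.82 [-0.9  -0.61]
0.64 [-0.77 -0.76]
0.46 [-0.63 -0.89]
0.28 [-0.46 -0.99]
0.0 [-0.34 -1.65]
```

```bash
python3 -m handwheel '[[0.4,0.2,-3,0,1],[0,0,-3,0,1],[0,0,-2.9,0,1],[-1.0,0.5,0,0,1],[-0.9,0.5,0,0,1],[-1,0.5,0,0.18,1],[-1.04,0.32,0,0.18,1],[-1.08,0.13,0,0.18,1],[0,0,0,0,1]]'
python3 - <<'E'
from arc import *
s=st();print("err",(F(1.54)-s["tool_pos"][:2])*100)
E
```

```text
t: 14.22
tool_pos: [0.5491, 0.0345, 0.1963]
orientation: [3.136, 0.184, 0.004]
force: [0.0, 0.1, 0.4]
opening: 0.0002
gripper_force: 0.0
t 14.22 pos [0.5491 0.0345 0.1963] dock mm [-151.7   74.4] tooly-dockx 0.056 F [0.  0.1 0.4] q [-0.03  0.2   1.81  0.    1.13  1.42] open 0.0
err [ 0.02860008 -0.0965795 ]
```

```bash
python3 -m handwheel '[[-1.09,-0.1,0,0.18,1],[-1.06,-0.26,0,0.18,1],[-1,-0.44,0,0.18,1]]'
python3 - <<'E'
from arc import *
s=st();print("err",(F(1.0)-s["tool_pos"][:2])*100)
im=read_camera("top")[:,:,::-1]; crop("top",225,365,170,260,5.5,"c8.png",im)
E
```

```text
t: 14.6
tool_pos: [0.5181, 0.0262, 0.1959]
orientation: [2.972, 1.016, 0.004]
force: [1.0, -0.4, 0.2]
opening: 0.0001
gripper_force: 0.3
t 14.60 pos [0.5181 0.0262 0.1959] dock mm [-145.3   43. ] tooly-dockx 0.598 F [ 1.  -0.4  0.2] q [-0.05  0.12  1.9   0.    1.12  0.86] open 0.0
err [-0.01224164 -0.02641687]
```

View pics/c8.png

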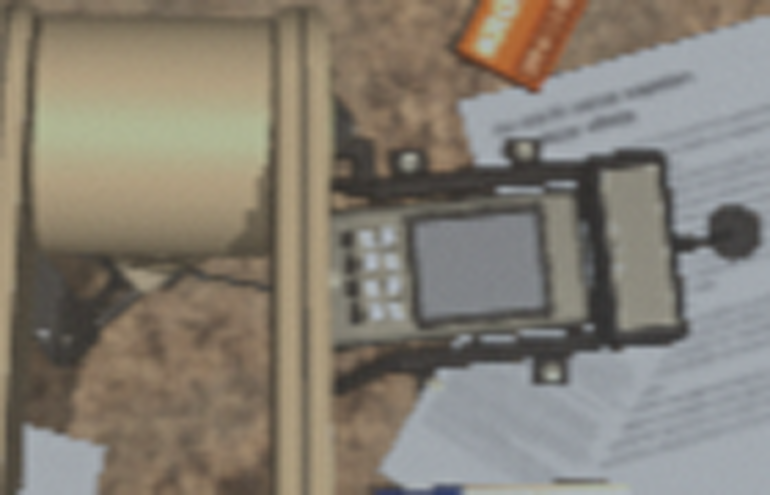

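The arm hides the latch here, but the terminal is undisturbed and the 1 N reading fits pushing a stiff latch. I'll continue the arc.

```bash
python3 -m handwheel '[[-0.9,-0.61,0,0.18,1],[-0.77,-0.76,0,0.18,1],[-0.63,-0.89,0,0.18,1],[-0.46,-0.99,0,0.18,1],[-0.2,-0.8,0,0.14,1],[0,0,0,0,1]]'
python3 - <<'E'
from arc import *
s=st();print("err",(F(0.)-s["tool_pos"][:2])*100)
E
```

```text
t: 15.4
tool_pos: [0.4886, -0.0147, 0.1954]
orientation: [2.287, 2.152, 0.001]
force: [-0.6, 0.3, -0.1]
opening: 0.0003
gripper_force: 0.0
t 15.40 pos [ 0.4886 -0.0147  0.1954] dock mm [-106.2   11.1] tooly-dockx 1.449 F [-0.6  0.3 -0.1] q [-0.14  0.05  1.98 -0.    1.11 -0.07] open 0.0
err [-0.15514417 -0.830875  ]
```

```bash
python3 -m handwheel '[[-0.1,-0.4,0,0.12,1],[-0.05,-0.3,0,0,1],[0,0,0,0,1]]'; python3 -m handwheel '[[0,-0.2,0,0,1],[0,0,0,0,1]]';  python3 -m handwheel '[[0,-0.2,0,0,1],[0,0,0,0,1]]'
python3 - <<'E'
from arc import *
s=st();print("err",(F(0.)-s["tool_pos"][:2])*100)
E
```

```text
t: 15.78
tool_pos: [0.4868, -0.0214, 0.1948]
orientation: [2.153, 2.287, 0.0]
force: [-0.1, 0.1, -0.1]
opening: 0.0006
gripper_force: 0.0
t: 16.02
tool_pos: [0.4867, -0.0229, 0.1947]
orientation: [-2.149, -2.291, -0.002]
force: [0.6, 4.1, 0.6]
opening: 0.0005
gripper_force: 2.4
t: 16.27
tool_pos: [0.4867, -0.0238, 0.1946]
orientation: [-2.148, -2.289, -0.005]
force: [1.5, 12.4, 2.1]
opening: 0.0006
gripper_force: 6.5
t 16.27 pos [ 0.4867 -0.0238  0.1946] dock mm [-97.3   8.6] tooly-dockx -1.568 F [ 1.5 12.4  2.1] q [-0.16  0.04  1.99  0.    1.11 -0.22] open 0.001
err [0.03702353 0.07481279]
```

The reaction rises hard at the expected place, so the latch is on its end stop. I'll withdraw and check.

```bash
python3 -m handwheel '[[0,0.3,0,0,1],[0,1,0,0,1],[0,2,0,0,1],[0,2,5,0,1],[0,4,5,0,1],[0,5,0,0,1],[0,5,0,0,1],[0,3,0,0,1],[0,0,0,0,1]]'
python3 - <<'E'
from h import *
s=st()
im=read_camera("top")[:,:,::-1]; crop("top",225,365,170,260,5.5,"c9.png",im)
E
```

```text
t: 17.4
tool_pos: [0.4861, 0.1987, 0.2933]
orientation: [-2.144, -2.296, 0.0]
force: [0.2, 0.3, -0.4]
opening: 0.0006
gripper_force: 0.0
t 17.40 pos [0.4861 0.1987 0.2933] dock mm [-319.3   21.5] tooly-dockx -1.563 F [ 0.2  0.3 -0.4] q [0.29 0.01 1.82 0.   1.31 0.22] open 0.001
```

View pics/c9.png

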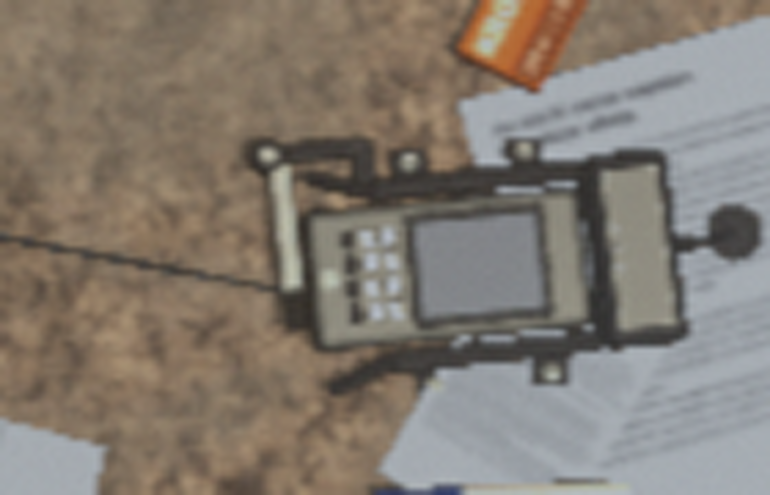

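The latch arm now lies shut from the boss (268,155) to its tip (297,310), parallel to the foot. The terminal is home against the head, and the hand is clear.

```bash
python3 -c "
from plant import job
print(job.close_job())"
```

```text
the job is handed in; nothing more can be done
None
```

The terminal was pushed fully home in the dock and the latch swung shut behind its foot, with the hand clear. The job was handed in after about 17 s of robot time, and no verdict came back.

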